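Tap three turned parts home in their nests before measuring

TASK

Get the three turned parts on the black plate ready for measuring: with the fingertips, press lightly on the top of each one until it sits fully home on its nest and its red ring is hidden, first the tall steel part, then the brass one, then the short aluminium one. Do not touch a later one before the one ahead of it is home, do not pinch or lift any of them or push at their sides, and leave the loose dark cylinder, the ring, the V-block and the mouse where they are.

Things in the scene. Friction and masses are not known exactly. Their poses are not given: they have to be found in the camera images.
- tall_top (a point): Centre of the flat top face of the tall steel part: plain grey steel cylinder, the tallest of the three, 46 mm diameter, 80 mm from shoulder to top face. Stands upright in its own nest; z up. The red ring of its 36 mm spigot shows between shoulder and nest until it is home; when home this point is 110 mm above the work surface.
- tall_nest: Dark round nest that carries the tall steel part; fixed on the plate, 60 mm diameter at its top, 70 mm at its foot, 18 mm high; its upper collar sits on a rubber cushion that yields about 1 mm per 4 N of push and comes back; origin at the centre of its underside.
- tall (a joint): How far the tall steel part has gone down into its nest, m: 0 = standing 8 mm proud, 0.008 = fully home, shoulder on the nest, its stop. It starts between 0 and 0.003, goes down under about 3 to 4 N, and stays where it is left (no spring back). A pull could raise it.
- brass_top (a point): Centre of the flat top face of the brass part: yellow brass cylinder of middle height, 42 mm diameter, 50 mm from shoulder to top face. Stands upright in its own nest; z up. The red ring of its 36 mm spigot shows between shoulder and nest until it is home; when home this point is 80 mm above the work surface.
- brass_nest: Dark round nest that carries the brass part; fixed on the plate, 60 mm diameter at its top, 70 mm at its foot, 18 mm high; its upper collar sits on a rubber cushion that yields about 1 mm per 4 N of push and comes back; origin at the centre of its underside.
- brass (a joint): How far the brass part has gone down into its nest, m: 0 = standing 8 mm proud, 0.008 = fully home, shoulder on the nest, its stop. It starts between 0 and 0.003, goes down under about 3 to 4 N, and stays where it is left (no spring back). A pull could raise it.
- short_top (a point): Centre of the flat top face of the short aluminium part: pale aluminium cylinder, the shortest, 42 mm diameter, 26 mm from shoulder to top face. Stands upright in its own nest; z up. The red ring of its 36 mm spigot shows between shoulder and nest until it is home; when home this point is 56 mm above the work surface.
- short_nest: Dark round nest that carries the short aluminium part; fixed on the plate, 60 mm diameter at its top, 70 mm at its foot, 18 mm high; its upper collar sits on a rubber cushion that yields about 1 mm per 4 N of push and comes back; origin at the centre of its underside.
- short (a joint): How far the short aluminium part has gone down into its nest, m: 0 = standing 8 mm proud, 0.008 = fully home, shoulder on the nest, its stop. It starts between 0 and 0.003, goes down under about 3 to 4 N, and stays where it is left (no spring back). A pull could raise it.
- plate: Black measuring plate, 320 (x) x 440 (y) x 12 mm, fixed; origin under its centre, z up. The three nests stand in a row along its y, about 110 mm or more apart centre to centre, in any sequence.
- master: Bystander: loose dark steel cylinder with no nest and no red ring, 48 mm diameter, 55 mm high, standing on the far part of the plate; origin at the centre of its underside.
- collar: Bystander: loose steel ring, 44 mm outside, 22 mm bore, 24 mm high, lying on the far part of the plate; origin at the centre of its underside.
- vblock: Bystander: loose dark steel V-block, 60 x 40 x 35 mm, on the table to the left of the plate; origin at the centre of its underside.
- mouse: Bystander: black computer mouse, 100 x 58 x 32 mm, on the table to the right of the plate; origin at the centre of its underside.

How it is judged:
By the outcome, as a careful person would: the job done as asked, in the order asked, and still so for the second after the job is handed in, with the robot touching nothing.
It also fails if it takes over 45 s, if anything falls off the work surface, if the arm or the gripper's body presses on something with over 40 N, if the wrist force passes 120 N, or if a joint passes its speed limit or range.

ROBOT

A 6-joint arm with a two-finger parallel gripper is mounted at the origin on the work surface. World frame = base frame: x ahead of the robot, y to its left, z up, the work surface at z = 0. Lengths are in m, angles in rad, forces in N, time in s.
With the tool pointing down it reaches from about 0.4 to 0.825 m from the base axis. Payload 7 kg.
Tool frame: the origin (TCP) lies between the finger pads, 19 mm behind the fingertips; this is the grasp point; z points along the fingers, y is the line along which they close (so a half turn about z gives the same grasp; the last joint's range is limited). The gripper opens to 88 mm and grips with 3 to 60 N. Pads are 19 mm wide; open, the fingers measure 130 mm over their backs; the gripper's body (78 mm by 193 mm) begins 47 mm behind the grasp point.
Start: joints at [1.419, 0.359, 0.012, 0, -1.224, -0.288], TCP at [0.287, 0.611, 0.245] pointing down, gripper open.
Joint ranges: [-3.07, 3.07], [-1.43, 2.12], [-1.02, 1.25], [-3.03, 1.67], [-3.05, -0], [-3.03, 3.03]. Speed limits (rad/s): [2.39, 2.39, 3.01, 3.14, 3.14, 3.14].

INTERFACE

Orientations are given as [roll, pitch, yaw] about the fixed x, y, z axes, in that order (R = Rz(yaw) Ry(pitch) Rx(roll)).
In Python, from station import arm gives the robot as it stands. The module is installed in compiled form; this text tells all that it offers.
- The arm moves only by the tool move_arm, never from a script. Its argument "increments" is a list of rows, each an object of numbers: "jaw": the gripper command: -1 is shut, 1 is fully open, values between are in proportion; "dx", "dy", "dz": the shift along the tool's x, y, z in m; "twist": the turn about the tool's z in rad. A call has 1 to 12 rows; each row shifts and turns the commanded pose from where the row before left it, along the tool's axes as they then stand; what a row does not reach is not made up. A row lasts 1/12 s, in which the tool goes at most 41.7 mm and 7.16 degrees, less where a joint would pass 70% of its speed; a pose out of reach is approached as far as the arm can. A call is refused whole if a number of a shift passes 0.0417 or a number of a turn 0.125, either way. A call with a gripper value outside its range is refused whole. The fingers move at their own pace and stop on an object; "force" is the grip in N (left out, the last holds). Time passes only in rows, so rows that do not move let the fingers close. It gives the time, the measured TCP pose, the force, the opening and the grip force at its end, in the units of the state.
- arm.get_state(): the state, without advancing time (a new reading comes with each control period).
- arm.grab_frame(name): name is "scene" or "top" or "wrist"; returns the picture (384x512x3 uint8, blue, green, red); there is no depth.
- arm.camera_info(name): a dict with "K" (3x3 intrinsics, pixels), "k1" (the pictures are not rectified: a ray, as slopes to the right and down, at radius r is drawn at 1 + k1 r^2 times it, then the intrinsics apply), "extrinsics" (4x4, takes a point from camera to world coordinates). Camera axes: x right, y down, z forward; pixel columns grow to the right and rows downward; lengths in m; the calibration is good to about 2 mm. A picture is of the moment at which its call begins: read the wrist's pose just before it. camera_info takes no time and is no camera call; for the wrist camera it gives the pose at the moment of the call.
- arm.job_done(): hands the job in; it is judged then, once.
Trained networks look in the newest picture that a camera, given by its name, has taken for a name from the list of things; names that differ only in an ending like _2 or _b are one class to them, and where a whole thing is asked for, a point or a joint stands for the part that bears it (a point fixed in the world has none). Each returns a list of dicts, best first, with "score" (0 to 1); they miss things now and then, are a little off and sometimes report something else, mostly with a low value. They report only what shows in the picture. A call takes as long as a camera call.
- arm.find_in(camera, name): "position" ([x, y, z] in m, in world coordinates, good to about 4 mm: the middle of the surface that is visible of it).
- arm.silhouettes(camera, name): "pixels" (384x512 bool, what is visible of it).
- arm.pinpoint(camera, name): "position" ([x, y, z] in m, in world coordinates, good to about 4 mm: a listed point, or the origin of a listed thing).
The state is a dict: "t": time; "q": joint angles; "qd": joint speeds; "joint_efforts": joint torques, N m; "eef_pos": TCP position; "ee_rot": TCP orientation; "force": force on the tool from outside, world axes, zero at the start; "moment": the same for the moment, N m; "width": finger opening in m; "gripper_force": force on a finger pad.
Only numpy, scipy, OpenCV 4.12 (cv2) and the standard library are available. Lean on these libraries where they do the work, as an engineer would, in place of code of your own. Each camera call takes 0.05 s, during which the arm holds its last target. There are 200 camera calls.

## Working session

There is one attempt and no reset: what is moved stays moved. The work goes in short steps, Python scripts to look and compute and a tool call to move; the robot and the scene stay as the last step left them, time stands still between calls to the robot, and variables do not carry over. Pictures are saved under pics/ and viewed, at most 10 in all, crops included, and the job is handed in when it is done.

Besides the shell and the picture viewer there is one more tool, called after "Emit:" in YAML: its name, and indented under it one key for each argument. move_arm: Moves the arm, as the interface text tells. Its arguments: {"type":"object","properties":{"increments":{"type":"array"},"force":{"type":"number"}},"required":["increments"]}

```bash
mkdir -p pics
python3 - <<'E'
from station import arm
import cv2,numpy as np
s=arm.get_state();print(s['t'],s['eef_pos'],s['ee_rot'],s['force'],s['width'])
a=arm.grab_frame("scene");b=arm.grab_frame("top")
cv2.imwrite('pics/a.png',cv2.resize(np.vstack([a,b]),(450,600) if 0 else (400,600)))
for c in("scene","top"):
  for n in("tall_top","brass_top","short_top","tall_nest","brass_nest","short_nest","master","collar"):
    print(c,n,[(np.round(d['position'],4).tolist(),round(d['score'],2)) for d in arm.pinpoint(c,n)[:2]])
print(arm.get_state()['t'])
E
```

```text
0.0 [0.28719516 0.6103564  0.24440933] [ 3.13994829e+00 -9.56738538e-05 -4.39939131e-01] [-0.23094472 -0.58759494 -0.42438728] 0.08775186275161767
scene tall_top [([0.5068, -0.1129, 0.116], 0.84), ([0.6823, 0.0785, 0.0104], 0.52)]
scene brass_top [([0.5343, 0.0163, 0.0882], 0.8)]
scene short_top [([0.5486, 0.1313, 0.0651], 0.66), ([0.5445, 0.1275, 0.0121], 0.6)]
scene tall_nest []
scene brass_nest [([0.5349, 0.0111, 0.0101], 0.7)]
scene short_nest [([0.5462, 0.127, 0.0117], 0.69), ([0.5648, 0.0046, 0.0006], 0.49)]
scene master [([0.6837, 0.0795, 0.0116], 0.71)]
scene collar [([0.6533, -0.0749, 0.0107], 0.65)]
top tall_top [([0.5086, -0.1074, 0.1174], 0.76), ([0.6601, -0.0749, 0.0158], 0.69)]
top brass_top [([0.5335, 0.012, 0.0877], 0.47)]
top short_top [([0.5461, 0.1321, 0.066], 0.69)]
top tall_nest [([0.5062, -0.1059, 0.0096], 0.61)]
top brass_nest [([0.5315, 0.0119, 0.0124], 0.6)]
top short_nest [([0.5426, 0.1304, 0.0163], 0.69), ([0.6863, 0.0767, 0.0126], 0.53)]
top master [([0.6852, 0.0772, 0.0123], 0.45)]
top collar [([0.6573, -0.0797, 0.0141], 0.42)]
0.9
```

View pics/a.png

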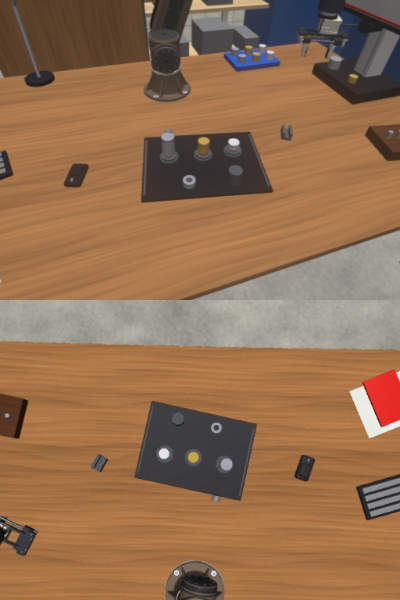

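The pictures show the three parts standing in a row: tall on the right of the top view, brass in the middle, short on the left. The loose cylinder and ring are on the far side of the plate. Next I'll shut the jaws and move towards the tall part.

Emit:
move_arm:
  increments:
    - {"jaw": -1,"dx": 0.021,"dy": 0.023}
    - {"jaw": -1,"dx": 0.021,"dy": 0.023}
    - {"jaw": -1,"dx": 0.021,"dy": 0.023}
    - {"jaw": -1,"dx": 0.021,"dy": 0.023}
    - {"jaw": -1,"dx": 0.021,"dy": 0.023}
    - {"jaw": -1,"dx": 0.021,"dy": 0.023}
    - {"jaw": -1,"dx": 0.021,"dy": 0.023}
    - {"jaw": -1,"dx": 0.021,"dy": 0.023}
    - {"jaw": -1,"dx": 0.021,"dy": 0.023}
    - {"jaw": -1,"dx": 0.021,"dy": 0.023}
    - {"jaw": -1,"dx": 0.021,"dy": 0.023}
    - {"jaw": -1,"dx": 0.021,"dy": 0.023}
  force: 5

```text
$.increments[0]: bad value
```

Emit:
move_arm:
  increments:
    - {"jaw": -1,"dx": 0.021,"dy": 0.023}
    - {"jaw": -1,"dx": 0.021,"dy": 0.023}
    - {"jaw": -1,"dx": 0.021,"dy": 0.023}
    - {"jaw": -1,"dx": 0.021,"dy": 0.023}
    - {"jaw": -1,"dx": 0.021,"dy": 0.023}
    - {"jaw": -1,"dx": 0.021,"dy": 0.023}
    - {"jaw": -1}
    - {"jaw": -1}

```text
$.increments[0]: bad value
```

```bash
cat > h.py <<'E'
from station import arm
import cv2,numpy as np
def st():
    s=arm.get_state();print('t',round(s['t'],2),np.round(s['eef_pos'],4),np.round(s['ee_rot'],4),'F',np.round(s['force'],1),'w',round(s['width'],4),'q',np.round(s['q'],2));return s
def pin(c,names):
    for n in names: print(c,n,[(np.round(d['position'],4).tolist(),round(d['score'],2)) for d in arm.pinpoint(c,n)[:2]])
E
python3 - <<'E'
from h import *
st();cv2.imwrite('pics/w1.png',arm.grab_frame("wrist"))
pin("wrist",["tall_top","brass_top","short_top"])
E
```

```text
t 0.9 [0.2874 0.6108 0.2454] [-3.1416  0.     -0.4398] F [-0.2 -0.2 -0.2] w 0.0879 q [ 1.42  0.36  0.01 -0.   -1.22 -0.29]
wrist tall_top []
wrist brass_top []
wrist short_top []
```

View pics/w1.png

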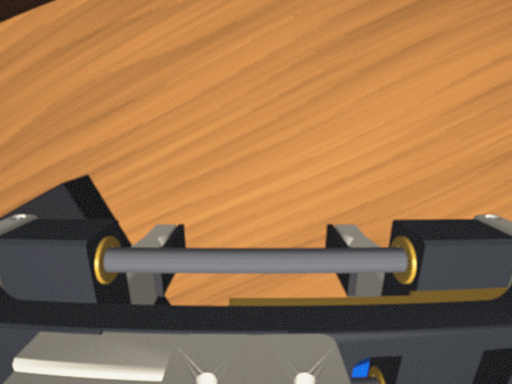

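The move was refused, probably because a row must name every field. The wrist picture shows only bare table, with the open fingertips at about (160,270) and (350,270).

Emit:
move_arm:
  increments:
    - {"jaw": -1,"dx": 0.021,"dy": 0.023,"dz": 0,"twist": 0}
    - {"jaw": -1,"dx": 0.021,"dy": 0.023,"dz": 0,"twist": 0}
    - {"jaw": -1,"dx": 0.021,"dy": 0.023,"dz": 0,"twist": 0}
    - {"jaw": -1,"dx": 0.021,"dy": 0.023,"dz": 0,"twist": 0}
    - {"jaw": -1,"dx": 0.021,"dy": 0.023,"dz": 0,"twist": 0}
    - {"jaw": -1,"dx": 0.021,"dy": 0.023,"dz": 0,"twist": 0}
    - {"jaw": -1,"dx": 0.021,"dy": 0.023,"dz": 0,"twist": 0}
    - {"jaw": -1,"dx": 0.021,"dy": 0.023,"dz": 0,"twist": 0}
    - {"jaw": -1,"dx": 0.021,"dy": 0.023,"dz": 0,"twist": 0}
    - {"jaw": -1,"dx": 0.021,"dy": 0.023,"dz": 0,"twist": 0}
    - {"jaw": -1,"dx": 0.021,"dy": 0.023,"dz": 0,"twist": 0}
    - {"jaw": -1,"dx": 0.021,"dy": 0.023,"dz": 0,"twist": 0}
  force: 5

```text
t: 2.1
eef_pos: [0.3981, 0.2523, 0.2457]
ee_rot: [-3.141, -0.0, -0.44]
force: [1.2, -0.5, 0.4]
width: 0.0131
gripper_force: 0.0
```

Emit:
move_arm:
  increments:
    - {"jaw": -1,"dx": 0.021,"dy": 0.023,"dz": 0,"twist": 0}
    - {"jaw": -1,"dx": 0.021,"dy": 0.023,"dz": 0,"twist": 0}
    - {"jaw": -1,"dx": 0.021,"dy": 0.023,"dz": 0,"twist": 0}
    - {"jaw": -1,"dx": 0.021,"dy": 0.023,"dz": 0,"twist": 0}
    - {"jaw": -1,"dx": 0,"dy": 0,"dz": 0,"twist": 0}
    - {"jaw": -1,"dx": 0,"dy": 0,"dz": 0,"twist": 0}

```text
t: 2.6
eef_pos: [0.435, 0.1333, 0.2456]
ee_rot: [-3.141, -0.0, -0.443]
force: [0.2, 0.3, -0.2]
width: 0.0002
gripper_force: 0.0
```

Run:
```python
from h import *
st();cv2.imwrite('pics/w2.png',arm.grab_frame("wrist"))
pin("wrist",["tall_top","brass_top","short_top"])
i=arm.camera_info("wrist");print(np.round(i['extrinsics'],3),i['K'],i['k1'])
```

```text
t 2.6 [0.435  0.1333 0.2456] [-3.1411e+00 -3.0000e-04 -4.4280e-01] F [ 0.2  0.3 -0.2] w 0.0002 q [ 0.73 -0.01 -0.45  0.   -1.13  0.4 ]
wrist tall_top [([0.5075, -0.1075, 0.1161], 0.94)]
wrist brass_top [([0.5333, 0.0156, 0.0852], 0.9), ([0.5641, 0.0083, -0.0013], 0.58)]
wrist short_top [([0.5445, 0.1294, 0.0642], 0.8)]
[[-0.425 -0.873 -0.238  0.499]
 [-0.905  0.41   0.111  0.105]
 [ 0.     0.263 -0.965  0.384]
 [ 0.     0.     0.     1.   ]] [[275.21805505   0.         255.04557465]
 [  0.         275.21805505 195.33847669]
 [  0.           0.           1.        ]] -0.0649845215515363
```

View pics/w2.png

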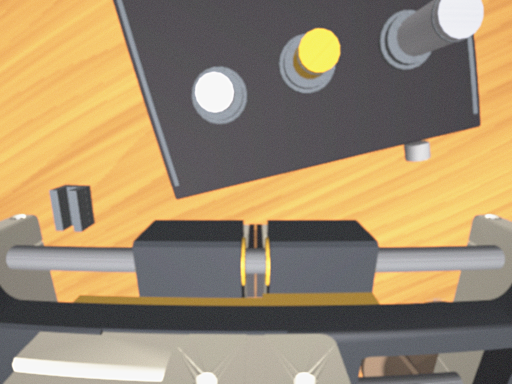

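The wrist picture shows short at (215,92), brass at (319,50) and tall at (460,15), and the network positions agree with the other views to about 3 mm. Next I'll go over the tall part, then lower slowly.

Emit:
move_arm:
  increments:
    - {"jaw": -1,"dx": 0.0212,"dy": 0.0235,"dz": 0,"twist": 0}
    - {"jaw": -1,"dx": 0.0212,"dy": 0.0235,"dz": 0,"twist": 0}
    - {"jaw": -1,"dx": 0.0212,"dy": 0.0235,"dz": 0,"twist": 0}
    - {"jaw": -1,"dx": 0.0212,"dy": 0.0235,"dz": 0,"twist": 0}
    - {"jaw": -1,"dx": 0.0212,"dy": 0.0235,"dz": 0.015,"twist": 0}
    - {"jaw": -1,"dx": 0.0212,"dy": 0.0235,"dz": 0.02,"twist": 0}
    - {"jaw": -1,"dx": 0.0212,"dy": 0.0235,"dz": 0.02,"twist": 0}
    - {"jaw": -1,"dx": 0.0212,"dy": 0.0235,"dz": 0.02,"twist": 0}
    - {"jaw": -1,"dx": 0,"dy": 0,"dz": 0,"twist": 0}
    - {"jaw": -1,"dx": 0,"dy": 0,"dz": 0,"twist": 0}

```text
t: 3.63
eef_pos: [0.5078, -0.1082, 0.1687]
ee_rot: [3.14, 0.003, -0.441]
force: [-0.7, 0.7, 0.4]
width: 0.0006
gripper_force: 0.0
```

Run:
```python
from h import *
st();w=arm.grab_frame("wrist");s=arm.grab_frame("scene")
pin("scene",["tall_top"]);pin("wrist",["tall_top","brass_top"])
cv2.imwrite('pics/w3.png',np.hstack([cv2.resize(w,(400,300)),cv2.resize(s[120:270,160:360],(400,300),interpolation=cv2.INTER_CUBIC)]))
```

```text
t 3.63 [ 0.5078 -0.1082  0.1687] [ 3.1396e+00  3.0000e-03 -4.4140e-01] F [-0.7  0.7  0.4] w 0.0006 q [ 0.17  0.17 -0.43 -0.   -0.97  0.96]
scene tall_top [([0.5069, -0.1096, 0.1182], 0.62), ([0.5641, 0.0041, 0.0014], 0.34)]
wrist tall_top [([0.5088, -0.1062, 0.1173], 0.73)]
wrist brass_top [([0.532, 0.0167, 0.0885], 0.76), ([0.6534, -0.0755, 0.0089], 0.73)]
```

View pics/w3.png

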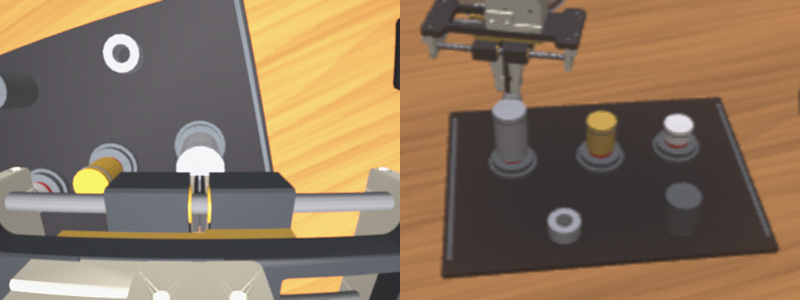

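The pictures show the tips centred above the tall top at wrist (200,165). In the scene view a red line is visible under all three parts. I'll go down gently.

Emit:
move_arm:
  increments:
    - {"jaw": -1,"dx": 0,"dy": 0,"dz": 0.012,"twist": 0}
    - {"jaw": -1,"dx": 0,"dy": 0,"dz": 0.008,"twist": 0}
    - {"jaw": -1,"dx": 0,"dy": 0,"dz": 0.004,"twist": 0}
    - {"jaw": -1,"dx": 0,"dy": 0,"dz": 0.002,"twist": 0}
    - {"jaw": -1,"dx": 0,"dy": 0,"dz": 0.002,"twist": 0}
    - {"jaw": -1,"dx": 0,"dy": 0,"dz": 0,"twist": 0}
    - {"jaw": -1,"dx": 0,"dy": 0,"dz": 0,"twist": 0}

```text
t: 4.47
eef_pos: [0.5083, -0.1076, 0.1426]
ee_rot: [-3.142, -0.0, -0.44]
force: [-0.1, 0.1, 0.5]
width: 0.0004
gripper_force: 0.0
```

Emit:
move_arm:
  increments:
    - {"jaw": -1,"dx": 0,"dy": 0,"dz": 0.0015,"twist": 0}
    - {"jaw": -1,"dx": 0,"dy": 0,"dz": 0.0015,"twist": 0}
    - {"jaw": -1,"dx": 0,"dy": 0,"dz": 0.0015,"twist": 0}
    - {"jaw": -1,"dx": 0,"dy": 0,"dz": 0,"twist": 0}

```text
t: 4.8
eef_pos: [0.508, -0.1077, 0.1376]
ee_rot: [3.141, 0.0, -0.44]
force: [0.4, 0.1, 0.1]
width: 0.0007
gripper_force: 0.0
```

Emit:
move_arm:
  increments:
    - {"jaw": -1,"dx": 0,"dy": 0,"dz": 0.0015,"twist": 0}
    - {"jaw": -1,"dx": 0,"dy": 0,"dz": 0.0015,"twist": 0}
    - {"jaw": -1,"dx": 0,"dy": 0,"dz": 0,"twist": 0}

```text
t: 5.05
eef_pos: [0.5083, -0.1076, 0.1349]
ee_rot: [-3.142, -0.0, -0.44]
force: [-1.1, -0.4, 2.5]
width: 0.0004
gripper_force: 1.3
```

Emit:
move_arm:
  increments:
    - {"jaw": -1,"dx": 0,"dy": 0,"dz": 0.001,"twist": 0}
    - {"jaw": -1,"dx": 0,"dy": 0,"dz": 0.001,"twist": 0}
    - {"jaw": -1,"dx": 0,"dy": 0,"dz": 0,"twist": 0}

```text
t: 5.3
eef_pos: [0.5083, -0.1076, 0.1329]
ee_rot: [-3.141, -0.0, -0.44]
force: [-0.1, -0.1, 2.6]
width: 0.0008
gripper_force: 1.4
```

Emit:
move_arm:
  increments:
    - {"jaw": -1,"dx": 0,"dy": 0,"dz": 0.001,"twist": 0}
    - {"jaw": -1,"dx": 0,"dy": 0,"dz": 0.001,"twist": 0}
    - {"jaw": -1,"dx": 0,"dy": 0,"dz": 0,"twist": 0}

```text
t: 5.55
eef_pos: [0.5082, -0.1076, 0.1307]
ee_rot: [-3.142, -0.0, -0.44]
force: [-0.0, 0.0, 3.0]
width: 0.0004
gripper_force: 1.4
```

Emit:
move_arm:
  increments:
    - {"jaw": -1,"dx": 0,"dy": 0,"dz": 0.001,"twist": 0}
    - {"jaw": -1,"dx": 0,"dy": 0,"dz": 0.001,"twist": 0}
    - {"jaw": -1,"dx": 0,"dy": 0,"dz": 0,"twist": 0}

```text
t: 5.8
eef_pos: [0.5082, -0.1076, 0.1287]
ee_rot: [-3.142, -0.0, -0.44]
force: [0.4, -0.6, 2.8]
width: 0.0005
gripper_force: 1.4
```

Emit:
move_arm:
  increments:
    - {"jaw": -1,"dx": 0,"dy": 0,"dz": 0.001,"twist": 0}
    - {"jaw": -1,"dx": 0,"dy": 0,"dz": 0,"twist": 0}
    - {"jaw": -1,"dx": 0,"dy": 0,"dz": 0,"twist": 0}

```text
t: 6.05
eef_pos: [0.5083, -0.1076, 0.128]
ee_rot: [-3.142, -0.0, -0.44]
force: [-0.1, 0.5, 4.4]
width: 0.0008
gripper_force: 2.2
```

Now the force is rising, which suggests the part has reached its stop. I'll press a bit more to confirm.

Emit:
move_arm:
  increments:
    - {"jaw": -1,"dx": 0,"dy": 0,"dz": 0.0008,"twist": 0}
    - {"jaw": -1,"dx": 0,"dy": 0,"dz": 0,"twist": 0}
    - {"jaw": -1,"dx": 0,"dy": 0,"dz": 0,"twist": 0}

```text
t: 6.3
eef_pos: [0.5084, -0.1076, 0.1274]
ee_rot: [-3.141, -0.0, -0.44]
force: [-0.9, 0.5, 7.0]
width: 0.0008
gripper_force: 3.3
```

Emit:
move_arm:
  increments:
    - {"jaw": -1,"dx": 0,"dy": 0,"dz": 0.0005,"twist": 0}
    - {"jaw": -1,"dx": 0,"dy": 0,"dz": 0,"twist": 0}
    - {"jaw": -1,"dx": 0,"dy": 0,"dz": 0,"twist": 0}

```text
t: 6.55
eef_pos: [0.5085, -0.1077, 0.1271]
ee_rot: [-3.141, -0.001, -0.44]
force: [-0.9, 0.7, 7.6]
width: 0.0008
gripper_force: 4.0
```

Emit:
move_arm:
  increments:
    - {"jaw": -1,"dx": 0,"dy": 0,"dz": -0.01,"twist": 0}
    - {"jaw": -1,"dx": 0,"dy": 0,"dz": -0.02,"twist": 0}
    - {"jaw": -1,"dx": -0.0074,"dy": -0.03,"dz": 0,"twist": 0}
    - {"jaw": -1,"dx": -0.0074,"dy": -0.03,"dz": 0,"twist": 0}
    - {"jaw": -1,"dx": -0.0074,"dy": -0.03,"dz": 0,"twist": 0}
    - {"jaw": -1,"dx": -0.0074,"dy": -0.03,"dz": 0,"twist": 0}
    - {"jaw": -1,"dx": 0,"dy": 0,"dz": 0,"twist": 0}
    - {"jaw": -1,"dx": 0,"dy": 0,"dz": 0,"twist": 0}

```text
t: 7.22
eef_pos: [0.5323, 0.0149, 0.1564]
ee_rot: [3.141, 0.001, -0.437]
force: [-0.0, -0.1, -1.3]
width: 0.0003
gripper_force: 0.0
```

```bash
cat > red.py <<'E'
from h import *
def red(img,bx):
    h=cv2.cvtColor(img,cv2.COLOR_BGR2HSV).astype(int)
    m=((h[...,0]<6)|(h[...,0]>172))&(h[...,1]>110)&(h[...,2]>60)
    n,_,s,c=cv2.connectedComponentsWithStats(m.astype(np.uint8))
    return [(s[i,4].item(),np.round(c[i]).tolist()) for i in range(1,n) if bx[0]<c[i][0]<bx[1] and bx[2]<c[i][1]<bx[3]]
E
python3 - <<'E'
from red import *
st();s=arm.grab_frame("scene");print(red(s,(170,360,150,270)))
pin("scene",["tall_top","brass_top"])
w=arm.grab_frame("wrist");pin("wrist",["brass_top","tall_top"])
cv2.imwrite('pics/w4.png',np.hstack([cv2.resize(w,(400,300)),cv2.resize(s[150:225,190:290],(400,300),interpolation=cv2.INTER_CUBIC)]))
E
```

```text
t 7.22 [0.5323 0.0149 0.1564] [ 3.1412e+00  8.0000e-04 -4.3750e-01] F [-0.  -0.1 -1.3] w 0.0003 q [ 0.4   0.2  -0.42 -0.   -0.94  0.74]
[(6, [298.0, 193.0]), (1, [256.0, 197.0]), (1, [264.0, 197.0]), (5, [260.0, 198.0])]
scene tall_top [([0.5073, -0.1112, 0.1102], 0.67), ([0.6794, 0.0803, 0.0122], 0.48)]
scene brass_top [([0.5328, 0.0153, 0.0834], 0.73)]
wrist brass_top [([0.5318, 0.015, 0.0889], 0.89)]
wrist tall_top [([0.5059, -0.107, 0.1087], 0.64)]
```

View pics/w4.png

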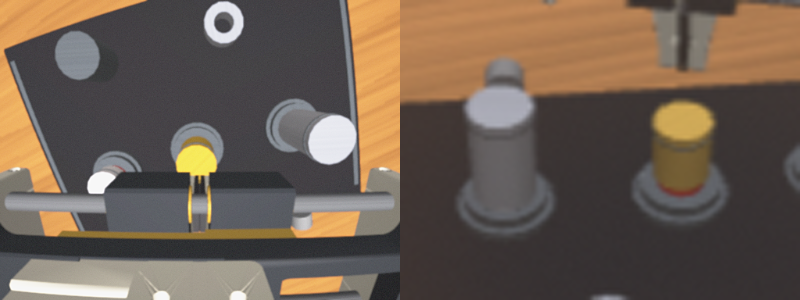

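The tall part is home: no red shows at its foot (scene crop 505,205). Brass still shows red at (680,190), and the tool is over it, so I'll lower onto it.

Emit:
move_arm:
  increments:
    - {"jaw": -1,"dx": 0,"dy": 0,"dz": 0.015,"twist": 0}
    - {"jaw": -1,"dx": 0,"dy": 0,"dz": 0.015,"twist": 0}
    - {"jaw": -1,"dx": 0,"dy": 0,"dz": 0.008,"twist": 0}
    - {"jaw": -1,"dx": 0,"dy": 0,"dz": 0.004,"twist": 0}
    - {"jaw": -1,"dx": 0,"dy": 0,"dz": 0.002,"twist": 0}
    - {"jaw": -1,"dx": 0,"dy": 0,"dz": 0,"twist": 0}
    - {"jaw": -1,"dx": 0,"dy": 0,"dz": 0,"twist": 0}

```text
t: 8.1
eef_pos: [0.5329, 0.0135, 0.1131]
ee_rot: [-3.141, -0.001, -0.44]
force: [-0.1, 0.3, -0.6]
width: 0.0007
gripper_force: 0.0
```

Emit:
move_arm:
  increments:
    - {"jaw": -1,"dx": 0,"dy": 0,"dz": 0.001,"twist": 0}
    - {"jaw": -1,"dx": 0,"dy": 0,"dz": 0.001,"twist": 0}
    - {"jaw": -1,"dx": 0,"dy": 0,"dz": 0.001,"twist": 0}
    - {"jaw": -1,"dx": 0,"dy": 0,"dz": 0.001,"twist": 0}
    - {"jaw": -1,"dx": 0,"dy": 0,"dz": 0,"twist": 0}

```text
t: 8.52
eef_pos: [0.5324, 0.0136, 0.1084]
ee_rot: [3.142, 0.0, -0.44]
force: [-0.2, -0.0, 0.1]
width: 0.0007
gripper_force: 0.0
```

Emit:
move_arm:
  increments:
    - {"jaw": -1,"dx": 0,"dy": 0,"dz": 0.001,"twist": 0}
    - {"jaw": -1,"dx": 0,"dy": 0,"dz": 0.001,"twist": 0}
    - {"jaw": -1,"dx": 0,"dy": 0,"dz": 0.001,"twist": 0}
    - {"jaw": -1,"dx": 0,"dy": 0,"dz": 0,"twist": 0}

```text
t: 8.85
eef_pos: [0.5326, 0.0136, 0.1056]
ee_rot: [-3.142, -0.0, -0.44]
force: [-0.8, -0.4, 3.2]
width: 0.0002
gripper_force: 1.3
```

Emit:
move_arm:
  increments:
    - {"jaw": -1,"dx": 0,"dy": 0,"dz": 0.001,"twist": 0}
    - {"jaw": -1,"dx": 0,"dy": 0,"dz": 0.001,"twist": 0}
    - {"jaw": -1,"dx": 0,"dy": 0,"dz": 0.001,"twist": 0}
    - {"jaw": -1,"dx": 0,"dy": 0,"dz": 0.001,"twist": 0}
    - {"jaw": -1,"dx": 0,"dy": 0,"dz": 0,"twist": 0}

```text
t: 9.27
eef_pos: [0.5325, 0.0136, 0.1014]
ee_rot: [-3.142, -0.0, -0.44]
force: [0.4, 0.9, 3.9]
width: 0.0002
gripper_force: 1.4
```

Emit:
move_arm:
  increments:
    - {"jaw": -1,"dx": 0,"dy": 0,"dz": 0.001,"twist": 0}
    - {"jaw": -1,"dx": 0,"dy": 0,"dz": 0.001,"twist": 0}
    - {"jaw": -1,"dx": 0,"dy": 0,"dz": 0.001,"twist": 0}
    - {"jaw": -1,"dx": 0,"dy": 0,"dz": 0,"twist": 0}

```text
t: 9.6
eef_pos: [0.5325, 0.0136, 0.0984]
ee_rot: [-3.142, -0.0, -0.44]
force: [-0.5, -0.4, 3.0]
width: 0.0002
gripper_force: 1.5
```

Emit:
move_arm:
  increments:
    - {"jaw": -1,"dx": 0,"dy": 0,"dz": 0.001,"twist": 0}
    - {"jaw": -1,"dx": 0,"dy": 0,"dz": 0,"twist": 0}
    - {"jaw": -1,"dx": 0,"dy": 0,"dz": 0,"twist": 0}

```text
t: 9.85
eef_pos: [0.5326, 0.0136, 0.0978]
ee_rot: [-3.141, -0.0, -0.44]
force: [-0.7, 0.4, 5.1]
width: 0.0006
gripper_force: 2.7
```

Emit:
move_arm:
  increments:
    - {"jaw": -1,"dx": 0,"dy": 0,"dz": 0.001,"twist": 0}
    - {"jaw": -1,"dx": 0,"dy": 0,"dz": 0,"twist": 0}
    - {"jaw": -1,"dx": 0,"dy": 0,"dz": 0,"twist": 0}

```text
t: 10.1
eef_pos: [0.5326, 0.0136, 0.097]
ee_rot: [-3.141, -0.0, -0.44]
force: [-1.6, 0.5, 7.8]
width: 0.0004
gripper_force: 4.0
```

Emit:
move_arm:
  increments:
    - {"jaw": -1,"dx": 0,"dy": 0,"dz": -0.01,"twist": 0}
    - {"jaw": -1,"dx": 0,"dy": 0,"dz": -0.02,"twist": 0}
    - {"jaw": -1,"dx": -0.0095,"dy": -0.0278,"dz": 0,"twist": 0}
    - {"jaw": -1,"dx": -0.0095,"dy": -0.0278,"dz": 0,"twist": 0}
    - {"jaw": -1,"dx": -0.0095,"dy": -0.0278,"dz": 0,"twist": 0}
    - {"jaw": -1,"dx": -0.0095,"dy": -0.0278,"dz": 0,"twist": 0}
    - {"jaw": -1,"dx": 0,"dy": 0,"dz": 0,"twist": 0}
    - {"jaw": -1,"dx": 0,"dy": 0,"dz": 0,"twist": 0}

```text
t: 10.77
eef_pos: [0.5453, 0.1317, 0.1265]
ee_rot: [3.141, 0.0, -0.438]
force: [0.5, 0.0, 0.6]
width: 0.0003
gripper_force: 0.0
```

Run:
```python
from red import *
st();s=arm.grab_frame("scene");print(red(s,(170,360,150,270)))
pin("scene",["short_top","brass_top"])
w=arm.grab_frame("wrist");pin("wrist",["short_top","brass_top"])
cv2.imwrite('pics/w5.png',np.hstack([cv2.resize(w,(400,300)),cv2.resize(s[140:215,220:320],(400,300),interpolation=cv2.INTER_CUBIC)]))
```

```text
t 10.77 [0.5453 0.1317 0.1265] [ 3.1413e+00  4.0000e-04 -4.3770e-01] F [0.5 0.  0.6] w 0.0003 q [ 0.59  0.28 -0.4  -0.   -0.89  0.55]
[(6, [298.0, 193.0])]
scene short_top [([0.5482, 0.1307, 0.0636], 0.48)]
scene brass_top [([0.5348, 0.0164, 0.079], 0.73)]
wrist short_top [([0.5431, 0.1281, 0.0631], 0.66)]
wrist brass_top [([0.535, 0.0173, 0.082], 0.64)]
```

View pics/w5.png

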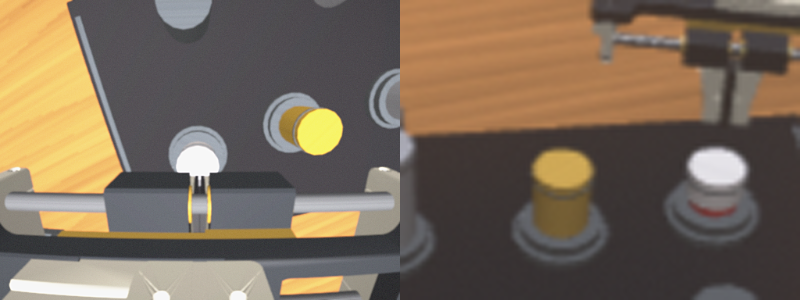

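Brass is home: no red at scene crop (560,235). The tool is over the short part, which still shows red at (712,210), so I'll lower onto it.

Emit:
move_arm:
  increments:
    - {"jaw": -1,"dx": 0,"dy": 0,"dz": 0.015,"twist": 0}
    - {"jaw": -1,"dx": 0,"dy": 0,"dz": 0.012,"twist": 0}
    - {"jaw": -1,"dx": 0,"dy": 0,"dz": 0.007,"twist": 0}
    - {"jaw": -1,"dx": 0,"dy": 0,"dz": 0.004,"twist": 0}
    - {"jaw": -1,"dx": 0,"dy": 0,"dz": 0.001,"twist": 0}
    - {"jaw": -1,"dx": 0,"dy": 0,"dz": 0,"twist": 0}
    - {"jaw": -1,"dx": 0,"dy": 0,"dz": 0,"twist": 0}

```text
t: 11.65
eef_pos: [0.5458, 0.1304, 0.0881]
ee_rot: [-3.141, -0.0, -0.44]
force: [0.3, -0.8, 0.0]
width: 0.0005
gripper_force: 0.0
```

Emit:
move_arm:
  increments:
    - {"jaw": -1,"dx": 0,"dy": 0,"dz": 0.001,"twist": 0}
    - {"jaw": -1,"dx": 0,"dy": 0,"dz": 0.001,"twist": 0}
    - {"jaw": -1,"dx": 0,"dy": 0,"dz": 0.001,"twist": 0}
    - {"jaw": -1,"dx": 0,"dy": 0,"dz": 0.001,"twist": 0}
    - {"jaw": -1,"dx": 0,"dy": 0,"dz": 0.001,"twist": 0}
    - {"jaw": -1,"dx": 0,"dy": 0,"dz": 0,"twist": 0}

```text
t: 12.15
eef_pos: [0.5455, 0.1304, 0.0825]
ee_rot: [-3.142, -0.0, -0.44]
force: [-0.3, 0.1, 2.5]
width: 0.0004
gripper_force: 0.9
```

Emit:
move_arm:
  increments:
    - {"jaw": -1,"dx": 0,"dy": 0,"dz": 0.001,"twist": 0}
    - {"jaw": -1,"dx": 0,"dy": 0,"dz": 0.001,"twist": 0}
    - {"jaw": -1,"dx": 0,"dy": 0,"dz": 0.001,"twist": 0}
    - {"jaw": -1,"dx": 0,"dy": 0,"dz": 0,"twist": 0}

```text
t: 12.48
eef_pos: [0.5455, 0.1304, 0.0795]
ee_rot: [-3.142, -0.0, -0.44]
force: [-1.1, 0.0, 3.0]
width: 0.0007
gripper_force: 1.4
```

Home should come near z = 0.0742 under the friction load.

Emit:
move_arm:
  increments:
    - {"jaw": -1,"dx": 0,"dy": 0,"dz": 0.001,"twist": 0}
    - {"jaw": -1,"dx": 0,"dy": 0,"dz": 0.001,"twist": 0}
    - {"jaw": -1,"dx": 0,"dy": 0,"dz": 0.001,"twist": 0}
    - {"jaw": -1,"dx": 0,"dy": 0,"dz": 0.001,"twist": 0}
    - {"jaw": -1,"dx": 0,"dy": 0,"dz": 0,"twist": 0}

```text
t: 12.9
eef_pos: [0.5455, 0.1304, 0.0754]
ee_rot: [3.142, -0.0, -0.44]
force: [-0.7, -0.3, 2.8]
width: 0.0008
gripper_force: 1.4
```

Emit:
move_arm:
  increments:
    - {"jaw": -1,"dx": 0,"dy": 0,"dz": 0.001,"twist": 0}
    - {"jaw": -1,"dx": 0,"dy": 0,"dz": 0.001,"twist": 0}
    - {"jaw": -1,"dx": 0,"dy": 0,"dz": 0,"twist": 0}
    - {"jaw": -1,"dx": 0,"dy": 0,"dz": 0,"twist": 0}

```text
t: 13.23
eef_pos: [0.5455, 0.1304, 0.0737]
ee_rot: [-3.141, -0.0, -0.44]
force: [-1.3, 0.7, 6.1]
width: 0.0004
gripper_force: 2.7
```

Emit:
move_arm:
  increments:
    - {"jaw": -1,"dx": 0,"dy": 0,"dz": 0.0008,"twist": 0}
    - {"jaw": -1,"dx": 0,"dy": 0,"dz": 0,"twist": 0}
    - {"jaw": -1,"dx": 0,"dy": 0,"dz": 0,"twist": 0}

```text
t: 13.48
eef_pos: [0.5455, 0.1304, 0.0732]
ee_rot: [-3.141, -0.0, -0.44]
force: [-3.1, 0.2, 6.8]
width: 0.0008
gripper_force: 3.7
```

Emit:
move_arm:
  increments:
    - {"jaw": -1,"dx": 0,"dy": 0,"dz": -0.01,"twist": 0}
    - {"jaw": -1,"dx": 0,"dy": 0,"dz": -0.03,"twist": 0}
    - {"jaw": -1,"dx": 0,"dy": 0,"dz": -0.03,"twist": 0}
    - {"jaw": -1,"dx": 0,"dy": 0,"dz": -0.02,"twist": 0}
    - {"jaw": -1,"dx": 0,"dy": 0,"dz": 0,"twist": 0}
    - {"jaw": -1,"dx": 0,"dy": 0,"dz": 0,"twist": 0}

```text
t: 13.98
eef_pos: [0.5459, 0.1307, 0.1642]
ee_rot: [-3.139, -0.001, -0.44]
force: [-0.7, 0.2, -0.2]
width: 0.0004
gripper_force: 0.0
```

Run:
```python
from red import *
st();s=arm.grab_frame("scene");print(red(s,(170,360,150,270)))
pin("scene",["tall_top","brass_top","short_top","master","collar"])
cv2.imwrite('pics/w6.png',cv2.resize(s[130:280,160:360],(800,600),interpolation=cv2.INTER_CUBIC))
```

```text
t 13.98 [0.5459 0.1307 0.1642] [-3.1391e+00 -1.4000e-03 -4.4000e-01] F [-0.7  0.2 -0.2] w 0.0004 q [ 0.58  0.24 -0.36 -0.   -0.97  0.55]
[]
scene tall_top [([0.5067, -0.1102, 0.1121], 0.87)]
scene brass_top [([0.5327, 0.0148, 0.079], 0.81), ([0.5355, 0.0101, 0.0096], 0.71)]
scene short_top []
scene master [([0.6815, 0.0786, 0.0102], 0.96)]
scene collar [([0.6525, -0.0727, 0.0095], 0.64), ([0.534, 0.0135, 0.0091], 0.44)]
```

View pics/w6.png

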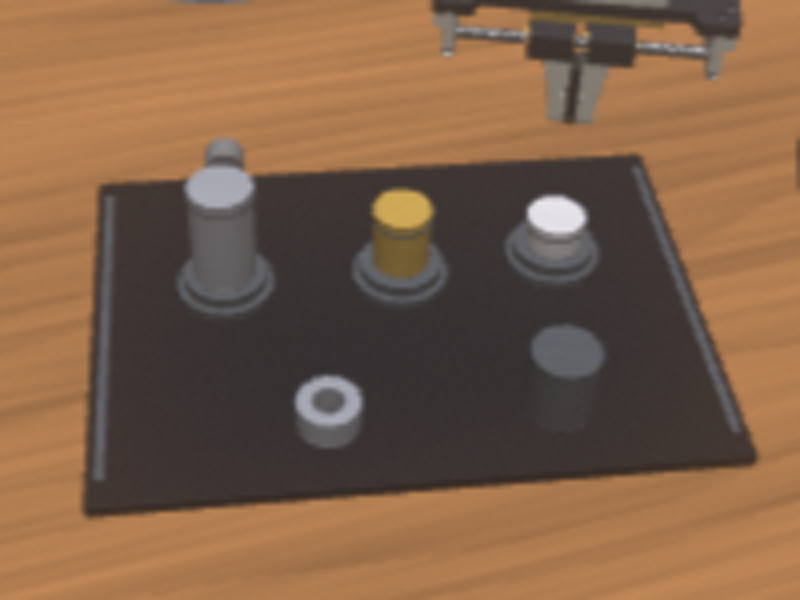

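No red shows under any of the three parts (feet at 225,290, 400,275 and 555,255), the cylinder and ring haven't moved, and the gripper is clear. I'll hand it in.

```bash
python3 -c "
from station import arm
print(arm.job_done())"
```

```text
the job is handed in; nothing more can be done
None
```

I pressed the tall steel, brass and short aluminium parts home in that order, at no more than about 8 N each; no red ring shows in the last picture, and the job is handed in with the robot touching nothing.

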